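# Clamp the capsule plate in the hand filler

## Robot

A 6-joint arm with a two-finger parallel gripper is mounted at the origin on a cart in front of the work surface, level with it; the furniture and walls round the work are solid. World frame = base frame: x ahead of the robot, y to its left, z up, the work surface at z = 0. Lengths are in mm, angles in rad, forces in N, time in s.
With the tool pointing down it reaches from about 275 to 850 mm from the base axis. Payload 19 kg.
Tool frame: the origin (TCP) lies midway between the tips of the shut fingers; the grasp point (between the pads) lies 19 mm behind it (robot.hold_point_z is the distance from the TCP to the grasp point, in mm); z points along the fingers, y is the direction in which the jaws open and shut (so a half turn about z gives the same grasp; the last joint's range is limited). The gripper opens to 85 mm and grips with 20 to 120 N. Pads are 22 mm wide; open, the fingers measure 114 mm over their backs; the gripper's body (76 mm by 85 mm) begins 54 mm behind the grasp point. The pads swing forward as they close: fully open they stand 13 mm farther back than shut.
Start: joints at [-0.134, 0.15, 1.437, -0, 1.554, -0.134], TCP at [574.97, -0.016, 231.267] pointing down, gripper open.
Joint ranges: [-2.8, 2.8], [-0.68, 2.1], [0.12, 2.68], [-1.39, 4.53], [0.16, 2.79], [-2.81, 2.81]. Speed limits (rad/s): [1.89, 1.89, 2.22, 3.01, 3.01, 3.01].

## Interface

Orientations are given as a unit quaternion [w, x, y, z].
In Python, from bench import robot gives the robot as it stands.
- The arm moves only by the shell command python3 -m jog 'ROWS' [OPENING] [FORCE]. ROWS is JSON, a list of rows, each a list of 4 numbers: the shift along the tool's x, y, z scaled (see below), then the turn about the tool's z scaled (see below). A call has 1 to 10 rows; each row is the pose to reach, as a shift and turn from the pose commanded when the call began, along the tool's axes at that moment; what a row does not reach only later rows make up. The controller multiplies each number of a shift by 0.3 m and each number of a turn by 2 rad. A row lasts 1/8 s, in which the tool goes at most 62.5 mm and 10.7 degrees, less where a joint would pass 70% of its speed; a pose out of reach is approached as far as the arm can. A call with a number of a shift or a turn outside -1 to 1 is refused whole. A call with a gripper value outside its range is refused whole. OPENING is the gripper's target within -1 to 1 (fully open at 1, half-way at 0, shut at -1), set as the call begins (- or left out, the last holds). The fingers move at their own pace and stop on an object; FORCE is the grip in N (left out, the last holds). Time passes only in rows, so rows that repeat a pose let the fingers close. It gives the time, the measured TCP pose, the force and the opening at its end, in the units of the state.
- robot.get_state(): the state, without advancing time (a new reading comes with each control period).
- robot.snapshot(name): name is "scene" or "side" or "wrist"; returns a dict with "img" (420x560x3 uint8, red, green, blue), "z_map" (420x560 float32, mm along the optical axis (not along the pixel's ray), 0 where there is no reading), "fx", "fy", "cx", "cy" (pixels), "k1" (the pictures are not rectified: a ray, as slopes to the right and down, at radius r is drawn at 1 + k1 r^2 times it, then the intrinsics apply), "extrinsics" (4x4, takes a point from world to camera coordinates). Camera axes: x right, y down, z forward; pixel columns grow to the right and rows downward; lengths in mm; the calibration is good to about 2 mm. A picture is of the moment at which its call begins.
- robot.finish_job(): hands the job in, once; it reports no verdict.
The state is a dict: "time": time; "joint_positions": joint angles; "qd": joint speeds; "tau": joint torques, N m; "tool_pos": TCP position; "tool_rot": TCP orientation; "ft_force": force on the tool from outside, world axes, zero at the start; "wrist_torque": the same for the moment, N m; "opening": finger opening in mm.
Only numpy, scipy, OpenCV 4.12 (cv2) and the standard library are available. Lean on these libraries where they do the work, as an engineer would, in place of code of your own. Each camera call takes 0.05 s, during which the arm holds its last target.

## Task

Load the capsule plate into the hand capsule filler: with one fingertip press the spring hold-down's thumb bar right down and keep it down while another fingertip pushes the loose plate along its channel, under the raised nose and fully home, flush against the back stop; then let the hold-down come down so that it clamps the plate, and move clear. Only push and press with the fingertips: do not lift the plate, and leave the bottle, vial, cups, cap and spatula around the filler where they are.

Things in the scene. Friction and masses are not known exactly. Their poses are not given: they have to be found in the camera images.
- filler: White hand capsule filler with a dark steel deck, fixed; over all x -132 to 58, y -46 to 92 mm in its frame. Origin on the worktop below the centre of the plate's home; x runs along the channel to the back stop, y towards the hold-down, z up. Its deck, on which the plate slides, is at z 12 (x -127 to 53). Channel rails: inner faces at y -32.5 and 32.5, 4 mm thick, tops at z 18, x -120 to 44; open at the front (-x) end
- stop_face (a point): Middle of the back stop's face, at filler x 40, y 0, z 17 mm; the stop is a bar 73 mm long, top at z 20. The plate is home when its edge lies flush on this face
- shaft_mid (a point): Middle of the hold-down's shaft, which runs along filler x from -97 to 39 mm at y 44, z 26, in bearing lugs 14 mm wide in y with tops at z 33. It stands between the channel and the thumb bar: two fingertips straddle it
- thumb_bar (a point): Centre of the top face of the hold-down's steel thumb bar: 52 mm long (filler x -88 to -36), 28 mm wide. At rest it slants up by 0.4 rad, outer edge highest at z 34; right down it is level, top at z 17 (half-way up the plate's edge), centre at filler x -62, y 70. A fingertip can slide freely along it in x while pressing
- nose (a point): Lower front edge, middle, of the hold-down's hooked nose (16 mm long, filler x 16 to 32; 6 mm wide, reaching over the channel to y 20). At rest it is 5 mm above the deck and blocks the plate when the plate's centre comes to filler x -24
- holddown (a joint): Turn of the sprung hold-down, rad: 0 = at rest, empty; about 0.23 = nose resting on the plate; 0.40 = thumb bar right down at its stop, nose about 4 mm clear above the plate. The spring takes about 3 N on the middle of the bar to start and 8 N to hold right down
- plate_mid (a point): Centre (half-way up) of the loose white capsule plate with 6 by 4 holes: 80 mm along x, 62 along y, 10 thick, about 0.15 kg. It lies flat on the deck in the channel (1.5 mm play each side), short of the nose, axes nearly parallel to the filler's. Home: filler x 0, y within 1.5 mm of 0, z 17. Push the edge that faces -x, near its middle: far off-centre it can bind
- capsule_bottle: White bottle, 48 mm across, 88 mm tall, beside the filler; origin at its underside. Bystander
- spatula: Thin white counting spatula, 208 x 18 x 9 mm, lying beside the filler; origin at the underside of its middle. Bystander
- vial_a: Amber vial, 35 mm across, 82 mm tall; origin at its underside. Bystander
- cup_a: Paper dose cup, 38 mm across, 29 mm tall; origin at its underside. Bystander
- cup_b: Paper dose cup, 38 mm across, 28 mm tall; origin at its underside. Bystander
- cap_a: White vial cap, 37 mm across, 11 mm tall; origin at its underside. Bystander
Not all that is in view belongs to the job. Of the things like the part that bears plate_mid, leave any that is blue; of the rest the larger one is meant.

How it is judged (in metres and radians):
On the way, in this order (a step that is already met when the one before it is completed fails the run):
1. a fingertip presses the hold-down open while the plate is still short of the nose (value of joint holddown above 0.3 rad and contact force between the fingers and holddown above 1 N and x of plate_mid in the frame of filler below -0.015 m), for 0.1 s.
2. the plate has been pushed against the back stop while the hold-down is still pressed open (value of joint holddown above 0.28 rad and contact force between the fingers and holddown above 1 N and x of plate_mid in the frame of filler above -0.003 m), for 0.1 s.
At the end, for the whole second after the job is handed in: the plate lies flat and at rest within 3 mm of the back stop and within 0.05 rad of square, with the released hold-down's nose pressing on it (joint 0.15 to 0.28 rad, more than 1 N) (x of plate_mid in the frame of filler between -0.003 and 0.003 m and z of plate_mid in the frame of filler below 0.019 m and angle between the x axis of plate_mid and the x axis of filler, either way round below 0.05 rad and contact force between plate and holddown above 1 N and value of joint holddown between 0.15 and 0.28 rad and linear speed of plate below 0.01 m/s); the robot touches nothing.
It fails at once if the plate is lifted or tipped off the deck (z of plate_mid in the frame of filler above 0.022 m or angle between plate_mid's own z axis and vertical above 0.12 rad).
It fails at once if a bystander is moved by more than 20 mm (distance of any of capsule_bottle, spatula, vial_a, cup_a, cup_b, cap_a from where it was at the start of the episode above 0.02 m).
It also fails if it takes over 45 s, if anything falls off the work surface, if the arm or the gripper's body presses on something with over 40 N, if the wrist force passes 120 N, or if a joint passes its speed limit or range.

## Working session

There is one attempt and no reset: what is moved stays moved. The work goes in short steps, Python scripts to look and compute and a shell command to move; the robot and the scene stay as the last step left them, time stands still between calls to the robot, and variables do not carry over. Pictures are saved under pics/ and viewed, and the job is handed in when it is done.

```bash
ls; mkdir -p pics; cat > h.py <<'E'
import numpy as np, cv2
from bench import robot
def snap(n):
    return robot.snapshot(n)
def ray(s,u,v):
    d=np.array([(u-s['cx'])/s['fx'],(v-s['cy'])/s['fy']]); x=d.copy()
    for _ in range(20): x=d/(1+s['k1']*(x@x))
    E=np.array(s['extrinsics']); R=E[:3,:3]; c=-R.T@E[:3,3]
    return c,R.T@np.array([x[0],x[1],1.0])
def onz(s,u,v,z):
    c,d=ray(s,u,v); return c+d*(z-c[2])/d[2]
def depthpt(s,u,v):
    c,d=ray(s,u,v); return c+d*s['z_map'][int(v),int(u)]
def proj(s,p):
    E=np.array(s['extrinsics']); q=E[:3,:3]@p+E[:3,3]; x=q[:2]/q[2]; x=x*(1+s['k1']*(x@x))
    return x[0]*s['fx']+s['cx'],x[1]*s['fy']+s['cy']
E
python3 - <<'E'
from h import *
for n in ['scene','side','wrist']:
    s=snap(n); cv2.imwrite(f'pics/{n}0.png',s['img'][...,::-1]); print(n,s['fx'],s['cx'],s['cy'],s['k1'],np.round(s['extrinsics'],3).tolist())
print(robot.get_state())
E
```

```text
pics
scene 524.0455442553967 279.947471784117 209.887057047438 0.0624302867035758 [[0.827, -0.562, -0.015, -387.325], [-0.446, -0.64, -0.626, 292.123], [0.342, 0.524, -0.78, 947.823], [0.0, 0.0, 0.0, 1.0]]
side 488.2675483794742 289.26942601482864 208.16170832820063 0.004287703257727228 [[0.822, -0.57, 0.004, -385.403], [-0.343, -0.5, -0.795, 243.98], [0.455, 0.651, -0.607, 605.295], [0.0, 0.0, 0.0, 1.0]]
wrist 293.334399038816 282.87011435756307 207.33643740944044 -0.036468864584332954 [[1.0, -0.0, -0.0, -575.523], [0.0, -0.959, 0.282, -36.818], [-0.0, -0.282, -0.959, 378.149], [0.0, 0.0, 0.0, 1.0]]
{'time': 0.15, 'joint_positions': array([-1.33985838e-01,  1.50884015e-01,  1.43780709e+00,  3.70201404e-07,
        1.55378502e+00, -1.34013313e-01]), 'qd': array([ 2.20261140e-06, -2.92281725e-03, -3.40941520e-03,  2.99619050e-04,
        6.03442355e-04,  3.47145401e-04]), 'tau': array([ 2.28272773e-03, -7.13383126e+01, -5.71041870e+01, -3.10331814e-05,
        7.20541226e-03, -6.05664604e-05]), 'tool_pos': array([5.74839042e+02, 1.01602182e-02, 2.30845027e+02]), 'tool_rot': array([-3.51396966e-04,  7.07097000e-01,  7.07116424e-01, -2.67677098e-04]), 'ft_force': array([-0.46983186, -0.26721887, -0.26864332]), 'wrist_torque': array([ 0.00963756,  0.06644349, -0.01840602]), 'opening': 85.44823222948095}
```

View pics/scene0.png

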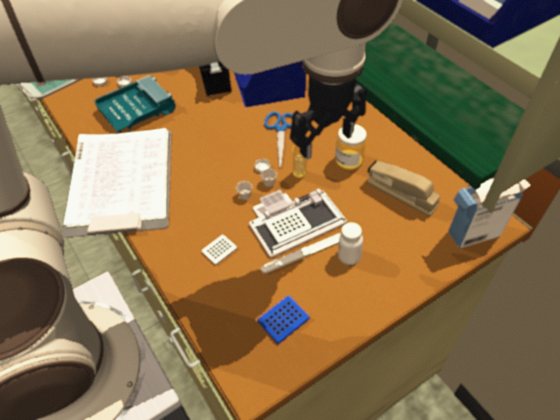

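View pics/side0.png

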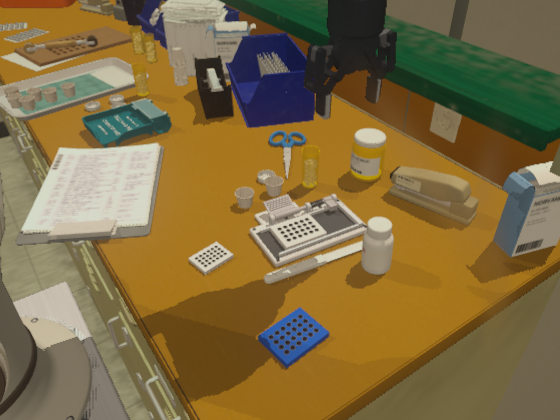

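View pics/wrist0.png

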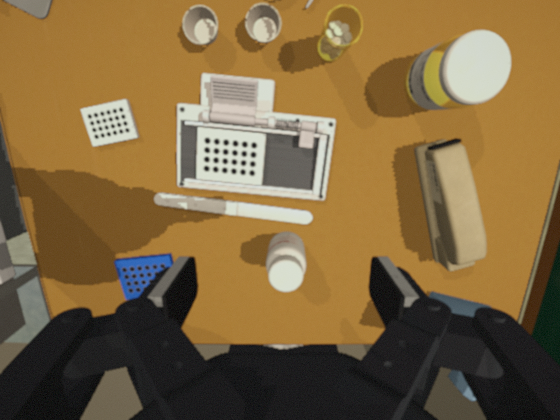

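The wrist view shows three plates: blue at (147,275), a small white one at (109,122), and a larger white one in the channel at (231,155). The last one fits, since it is not blue and is the larger of the two left. I'll confirm with an enlarged crop.

```bash
python3 - <<'E'
from h import *
s=snap('wrist'); im=s['img'][60:220,60:350,::-1]
cv2.imwrite('pics/crop1.png',cv2.resize(im,(783,432),interpolation=cv2.INTER_CUBIC))
E
```

```text
(no output)
```

View pics/crop1.png

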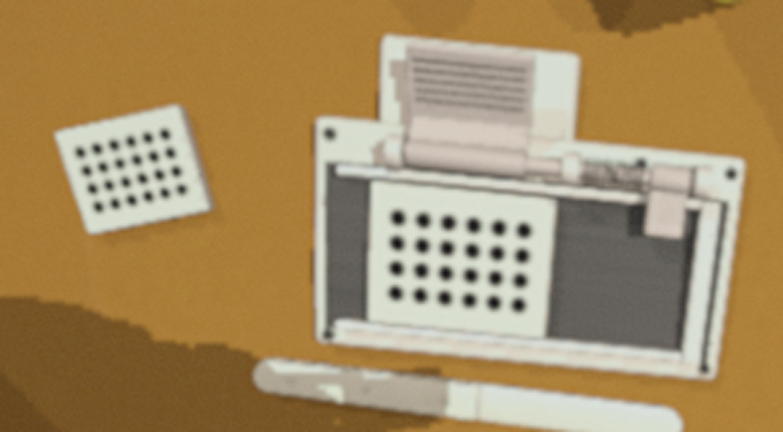

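```bash
cat > meas.py <<'E'
from h import *
s=snap('wrist')
def w(u,v,z): return onz(s,60+u/2.7-.3,60+v/2.7-.3,z)
for z in (10,12):
  P=np.array([w(*p,z) for p in [(318,117),(745,158),(716,378),(316,342)]])[:,:2]
  M=np.array([[-132,46],[58,46],[58,-46],[-132,-46]],float)
  A=M-M.mean(0);B=P-P.mean(0)
  th=np.arctan2((A[:,0]*B[:,1]-A[:,1]*B[:,0]).sum(),(A*B).sum())
  R=np.array([[np.cos(th),-np.sin(th)],[np.sin(th),np.cos(th)]])
  o=P.mean(0)-R@M.mean(0)
  print(z,'yaw',th,'o',o,'resid',np.round(P-(M@R.T+o),1).tolist())
loc=lambda p:(R.T@(p[:2]-o)).round(1)
# plate corners z22
for p in [(370,182),(556,198),(546,340),(367,322)]: print('plate',loc(w(*p,22)))
# holes
g=cv2.cvtColor(s['img'],cv2.COLOR_RGB2GRAY)
H=[(398,217),(524,230),(519,305),(396,293)]
pts=[]
for p in H: print('hole',loc(w(*p,22))); 
print('stop top edge',loc(w(703,205,20)),loc(w(685,350,20)))
for p in [(645,235),(685,237),(648,193)]: print('nose',loc(w(*p,22)))
for p in [(408,45),(534,57)]: print('thumb outer',loc(w(*p,34)))
for p in [(412,115),(528,125)]: print('thumb inner',loc(w(*p,23)))
d=[depthpt(s,60+u/2.7,60+v/2.7) for u,v in [(460,260),(620,290),(470,80),(318+5,200),(660,215),(650,400)]]
print(np.round(d,1))
E
python3 meas.py
```

```text
10 yaw -0.0941449537127766 o [576.89191033  30.19223383] resid [[1.6, 4.3], [-0.5, 4.5], [-0.8, -4.2], [-0.3, -4.5]]
12 yaw -0.09414495371277656 o [577.08755948  30.39926473] resid [[2.1, 3.9], [-1.1, 4.3], [-1.3, -3.9], [0.2, -4.3]]
plate [-104.3   25.1]
plate [-24.   25.7]
plate [-23.6 -37.1]
plate [-104.7  -36.3]
hole [-91.9  11.4]
hole [-36.9  10.8]
hole [-36.9 -22.3]
hole [-91.9 -22. ]
stop top edge [39.7 28.7] [ 39.8 -36.2]
nose [15.9 13.6]
nose [33.4 14.4]
nose [15.2 31.5]
thumb outer [-86.8  80.1]
thumb outer [-36.5  80.1]
thumb inner [-86.9  54.1]
thumb inner [-38.1  54.5]
[[ 5.132e+02  3.140e+01  2.220e+01]
 [ 5.840e+02  1.640e+01  1.120e+01]
 [ 5.219e+02  1.052e+02  2.870e+01]
 [ 4.506e+02  5.690e+01  9.700e+00]
 [ 6.005e+02  5.100e+01  2.760e+01]
 [ 5.994e+02 -3.940e+01  4.000e-01]]
```

Confirmed: the channel plate (crop 460,260) is the larger white one. The small one lies apart on the left at (130,170). From the fit, the filler has yaw ≈ -0.094 and origin ≈ (576.6, 24.9), and the plate is at filler x ≈ -64.

Plan:
1. Push the plate forward to about x -34 with the fingers shut.
2. Straddle the shaft, press the bar, and push the plate home.

First I'll turn the tool and move over the filler, staying high.

```bash
python3 -m jog '[[0.06,-0.1,0,0.0925],[0.122,-0.2,0,0.185],[0.122,-0.3,0,0.2775],[0.122,-0.412,0,0.37],[0.122,-0.412,0,0.4625],[0.122,-0.412,0,0.555],[0.122,-0.412,0,0.6475],[0.122,-0.412,0,0.74],[0.122,-0.412,0,0.8325],[0.122,-0.412,0,0.8325]]' -1 40
cat > st.py <<'E'
from h import *
from scipy.spatial.transform import Rotation as Ro
O=np.array([576.6,24.9]);TH=-0.0941
c,s_=np.cos(TH),np.sin(TH);RF=np.array([[c,-s_],[s_,c]])
def show():
    s=robot.get_state(); q=s['tool_rot']; M=Ro.from_quat([q[1],q[2],q[3],q[0]]).as_matrix()
    print('t',round(s['time'],2),'fil',(RF.T@(s['tool_pos'][:2]-O)).round(1),'z',s['tool_pos'][2].round(1),'F',s['ft_force'].round(1),'op',round(s['opening'],1),'xtool',M[:,0].round(3),'yaw',np.arctan2(M[1,0],M[0,0]).round(3))
if __name__=='__main__': show()
E
python3 st.py; python3 - <<'E'
from h import *
s=snap('wrist');cv2.imwrite('pics/w2.png',s['img'][...,::-1])
E
```

```text
time: 1.5
tool_pos: [451.3, 36.6, 231.3]
tool_rot: [0.0, 0.999, -0.047, -0.0]
ft_force: [0.2, -0.0, -1.0]
opening: 0.2
t 1.5 fil [-1.258e+02 -1.000e-01] z 231.3 F [ 0.2 -0.  -1. ] op 0.2 xtool [ 0.996 -0.093 -0.   ] yaw -0.093
```

View pics/w2.png

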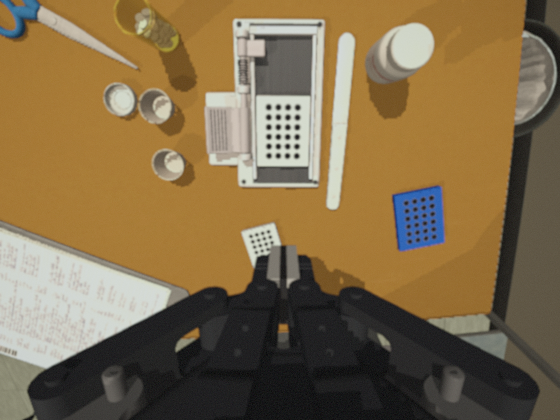

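The wrist view shows the tool squared to the filler, with the plate at (283,130) ahead of the shut fingers. Descending behind it.

```bash
python3 -m jog '[[0,0,0.15,0],[0,0,0.32,0],[0,0,0.48,0],[0,0,0.6,0],[0,0,0.68,0],[0,0,0.71,0],[0,0,0.718,0],[0,0,0.718,0]]' -1; python3 st.py
python3 - <<'E'
from h import *
s=snap('wrist');cv2.imwrite('pics/w3.png',s['img'][...,::-1])
E
```

```text
time: 2.55
tool_pos: [451.8, 36.6, 16.7]
tool_rot: [0.0, 0.999, -0.047, 0.001]
ft_force: [0.4, -0.8, 0.1]
opening: -0.2
t 2.55 fil [-1.253e+02 -1.000e-01] z 16.7 F [ 0.4 -0.8  0.1] op -0.2 xtool [ 0.996 -0.093  0.001] yaw -0.093
```

View pics/w3.png

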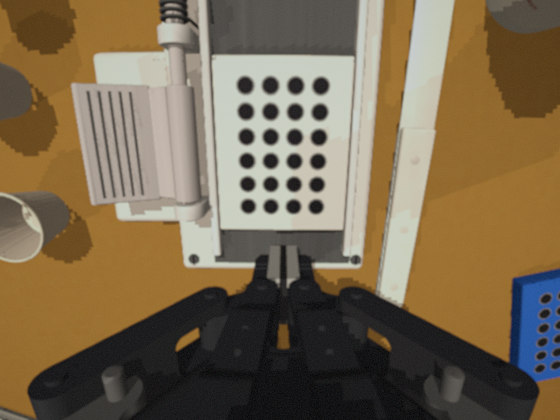

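The shut fingertips at (283,250) sit in the channel behind the plate's rear edge (row 230), centred on it. Now pushing 39 mm.

```bash
python3 -m jog '[[0.016,0,0.002,0],[0.032,0,0.002,0],[0.048,0,0.002,0],[0.064,0,0.002,0],[0.08,0,0.002,0],[0.096,0,0.002,0],[0.112,0,0.002,0],[0.124,0,0.002,0],[0.13,0,0.002,0],[0.13,0,0.002,0]]' -1; python3 st.py
python3 - <<'E'
from h import *
s=snap('wrist');cv2.imwrite('pics/w4.png',s['img'][...,::-1])
E
```

```text
time: 3.85
tool_pos: [490.4, 32.9, 15.2]
tool_rot: [0.0, 0.999, -0.047, 0.0]
ft_force: [-0.2, -0.3, -1.0]
opening: -0.2
t 3.85 fil [-86.6  -0.1] z 15.2 F [-0.2 -0.3 -1. ] op -0.2 xtool [ 0.996 -0.094  0.   ] yaw -0.094
```

View pics/w4.png

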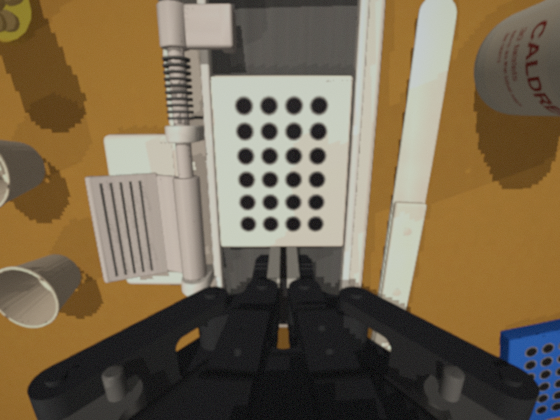

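```bash
python3 - <<'E'
from st import *
s=snap('wrist')
f=lambda u,v,z:(RF.T@(onz(s,u,v,z)[:2]-O)).round(1)
for p in [(211,77,22),(352,75,22),(219,248,22),(341,246,22),(185,47,24),(232,47,24),(88,178,34),(105,281,34)]: print(p,f(*p))
E
```

```text
(211, 77, 22) [ 4.5 30.3]
(352, 75, 22) [  5.2 -30.2]
(219, 248, 22) [-75.3  31.6]
(341, 246, 22) [-74.2 -29.7]
(185, 47, 24) [15.9 40. ]
(232, 47, 24) [15.7 20.5]
(88, 178, 34) [-37.2  84. ]
(105, 281, 34) [-87.5  85.3]
```

The plate is now at filler x ≈ -35, still short of the nose, and square. Backing off, lifting, opening to about 55 mm, and moving to straddle the shaft.

```bash
python3 -m jog '[[-0.011,0,0,0],[-0.011,0,-0.1,0],[-0.011,0,-0.2,0]]' -1;  python3 -m jog '[[0,-0.06,0,0],[0,-0.114,0,0],[0,-0.114,0,0],[0,-0.114,0,0],[0,-0.114,0,0]]' 0.294; python3 st.py
python3 - <<'E'
from h import *
s=snap('wrist');cv2.imwrite('pics/w5.png',s['img'][...,::-1])
E
```

```text
time: 4.32
tool_pos: [486.5, 33.3, 75.9]
tool_rot: [-0.0, 0.999, -0.047, -0.0]
ft_force: [0.7, -0.5, -0.9]
opening: -0.0
time: 4.95
tool_pos: [490.0, 67.0, 74.9]
tool_rot: [0.0, 0.999, -0.047, -0.0]
ft_force: [0.2, -0.2, 0.0]
opening: 55.4
t 4.95 fil [-90.2  33.8] z 74.9 F [ 0.2 -0.2  0. ] op 55.4 xtool [ 0.996 -0.094 -0.001] yaw -0.094
```

View pics/w5.png

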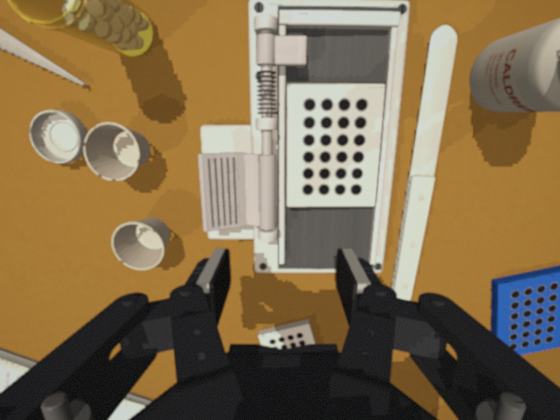

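```bash
python3 - <<'E'
from st import *
s=snap('wrist')
f=lambda u,v,z:(RF.T@(onz(s,u,v,z)[:2]-O)).round(1)
for p in [(140,230,29),(115,240,29),(168,240,29),(117,140,29)]: print(p,f(*p))
from st import *
for p in [(222,252),(205,262),(345,252),(362,262),(185,300),(130,310),(60,400)]:
    d=depthpt(s,*p); print(p,(RF.T@(d[:2]-O)).round(1),d[2].round(1), 'rel tip', (d[2]-74.9).round(1))
E
```

```text
(140, 230, 29) [-89.3 132.2]
(115, 240, 29) [-96.8 151.1]
(168, 240, 29) [-96.6 113.4]
(117, 140, 29) [-28.3 138.8]
(222, 252) [-78.5  62.9] 87.1 rel tip 12.2
(205, 262) [-82.8  71. ] 89.2 rel tip 14.3
(345, 252) [-78.5   3.2] 87.1 rel tip 12.2
(362, 262) [-82.3  -4.6] 90.2 rel tip 15.3
(185, 300) [-77.1  67.4] 129.3 rel tip 54.4
(130, 310) [-76.8  83.7] 135.7 rel tip 60.8
(60, 400) [-76.7  83.2] 169.1 rel tip 94.2
```

The presser finger (215,265) lines up with the bar's near end and the pusher (350,265) lines up with the channel behind the plate. The nearest cup, at (140,243), is about 30 mm clear. Descending in steps with force checks.

```bash
python3 -m jog '[[0,0,0.08,0],[0,0,0.15,0],[0,0,0.165,0],[0,0,0.165,0]]'; python3 st.py
python3 -m jog '[[0,0,0.01,0],[0,0,0.02,0],[0,0,0.02,0]]'; python3 st.py
python3 - <<'E'
from h import *
s=snap('wrist');cv2.imwrite('pics/w6.png',s['img'][...,::-1])
s=snap('side');cv2.imwrite('pics/s6.png',cv2.resize(s['img'][150:300,200:420,::-1],(792,540),interpolation=cv2.INTER_CUBIC))
E
```

```text
time: 5.55
tool_pos: [490.3, 67.1, 26.1]
tool_rot: [0.0, 0.999, -0.047, -0.0]
ft_force: [-0.1, -0.1, -0.0]
opening: 55.4
t 5.55 fil [-89.9  33.9] z 26.1 F [-0.1 -0.1 -0. ] op 55.4 xtool [ 0.996 -0.094 -0.   ] yaw -0.094
time: 5.92
tool_pos: [490.5, 67.3, 20.1]
tool_rot: [-0.0, 0.999, -0.047, 0.0]
ft_force: [1.1, -0.4, 3.1]
opening: 55.1
t 5.92 fil [-89.7  34.1] z 20.1 F [ 1.1 -0.4  3.1] op 55.1 xtool [ 0.996 -0.094  0.001] yaw -0.094
```

View pics/w6.png

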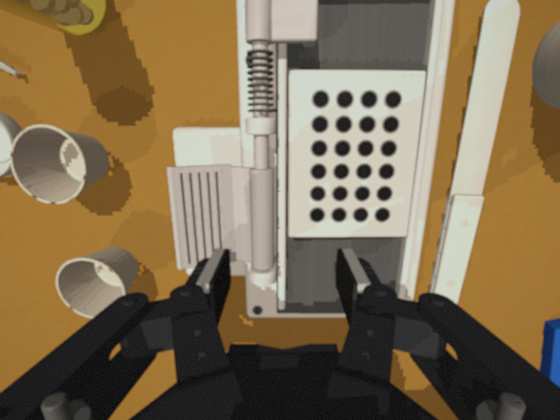

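View pics/s6.png

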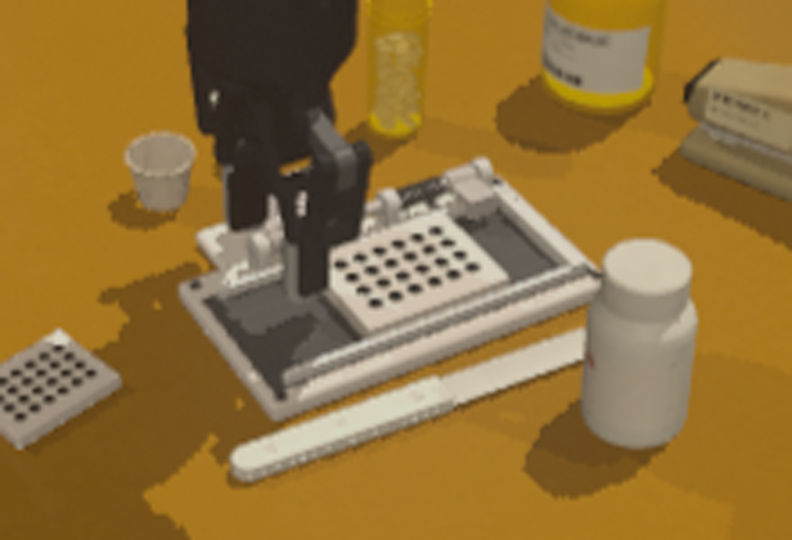

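The presser touched the bar at TCP z ≈ 20 with about 3 N, and the pusher is behind the plate's rear edge. Pressing further.

```bash
python3 -m jog '[[0,0,0.01,0],[0,0,0.02,0],[0,0,0.02,0]]'; python3 st.py
python3 -m jog '[[0,0,0.01,0],[0,0,0.013,0],[0,0,0.013,0]]'; python3 st.py
python3 -m jog '[[0,0,0.007,0],[0,0,0.007,0]]'; python3 st.py
python3 - <<'E'
from h import *
s=snap('wrist');cv2.imwrite('pics/w7.png',s['img'][...,::-1])
E
```

```text
time: 6.4
tool_pos: [490.6, 66.8, 14.0]
tool_rot: [0.0, 0.999, -0.047, 0.0]
ft_force: [1.0, -5.6, 9.7]
opening: 55.2
t 6.4 fil [-89.6  33.6] z 14.0 F [ 1.  -5.6  9.7] op 55.2 xtool [ 0.996 -0.094  0.001] yaw -0.094
time: 6.78
tool_pos: [490.9, 66.5, 11.2]
tool_rot: [0.001, 0.999, -0.047, 0.001]
ft_force: [-6.3, -10.5, 28.3]
opening: 55.1
t 6.78 fil [-89.2  33.4] z 11.2 F [ -6.3 -10.5  28.3] op 55.1 xtool [ 0.996 -0.094  0.002] yaw -0.094
time: 7.02
tool_pos: [491.2, 66.6, 10.1]
tool_rot: [0.001, 0.999, -0.047, 0.001]
ft_force: [-13.7, -9.5, 46.6]
opening: 54.8
t 7.03 fil [-88.9  33.5] z 10.1 F [-13.7  -9.5  46.6] op 54.8 xtool [ 0.996 -0.094  0.003] yaw -0.094
```

View pics/w7.png

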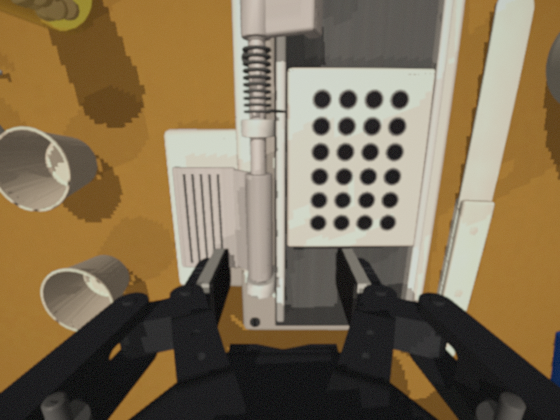

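```bash
python3 -m jog '[[0,0,-0.007,0],[0,0,-0.007,0]]'; python3 st.py
python3 - <<'E'
from st import *
s=snap('wrist')
for p in [(300,20),(200,200),(190,260),(200,180),(350,80)]:
    d=depthpt(s,*p); print(p,(RF.T@(d[:2]-O)).round(1),d[2].round(1))
E
```

```text
time: 7.32
tool_pos: [490.9, 66.5, 11.3]
tool_rot: [0.001, 0.999, -0.047, 0.001]
ft_force: [-5.7, -10.0, 27.0]
opening: 55.2
t 7.33 fil [-89.2  33.4] z 11.3 F [ -5.7 -10.   27. ] op 55.2 xtool [ 0.996 -0.094  0.002] yaw -0.094
(300, 20) [18.4 26.8] 35.9
(200, 200) [-53.3  73.1] 16.7
(190, 260) [-85.2  80.9] 16.8
(200, 180) [-43.4  72.4] 16.6
(350, 80) [0.1 4.9] 22.3
```

The bar is level (z 16.7), the nose has risen by about 8 mm, and the plate is still short of it. Now pushing while holding the bar down.

```bash
python3 -m jog '[[0.012,0,-0.002,0],[0.024,0,-0.002,0],[0.036,0,-0.002,0],[0.048,0,-0.002,0],[0.06,0,-0.002,0]]'; python3 st.py
python3 -m jog '[[0.012,0,0,0],[0.024,0,0,0],[0.036,0,0,0],[0.048,0,0,0],[0.056,0,0,0],[0.056,0,0,0]]'; python3 st.py
python3 - <<'E'
from st import *
s=snap('wrist');cv2.imwrite('pics/w8.png',s['img'][...,::-1])
E
```

```text
time: 8.0
tool_pos: [507.2, 65.9, 11.4]
tool_rot: [-0.0, 0.999, -0.047, -0.001]
ft_force: [-18.2, -0.1, 34.3]
opening: 55.5
t 8.0 fil [-72.9  34.3] z 11.4 F [-18.2  -0.1  34.3] op 55.5 xtool [ 0.996 -0.094 -0.002] yaw -0.094
time: 8.75
tool_pos: [522.7, 64.5, 11.4]
tool_rot: [-0.0, 0.999, -0.047, -0.002]
ft_force: [-28.5, 1.7, 40.9]
opening: 55.5
t 8.75 fil [-57.3  34.4] z 11.4 F [-28.5   1.7  40.9] op 55.5 xtool [ 0.996 -0.093 -0.005] yaw -0.093
```

View pics/w8.png

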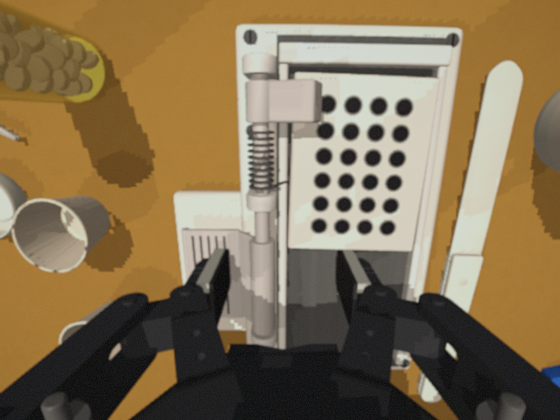

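The plate (rows 77–248) is now under the nose, with about 7 mm to go to the stop (row 65). Easing the press slightly and finishing the push.

```bash
python3 -m jog '[[0.004,0,-0.004,0],[0.012,0,-0.004,0],[0.02,0,-0.004,0],[0.023,0,-0.004,0],[0.023,0,-0.004,0]]'; python3 st.py
python3 - <<'E'
from st import *
s=snap('wrist');cv2.imwrite('pics/w9.png',s['img'][...,::-1])
f=lambda u,v,z:(RF.T@(onz(s,u,v,z)[:2]-O)).round(1)
for p in [(200,250),(300,100),(360,250)]:
    d=depthpt(s,*p); print(p,(RF.T@(d[:2]-O)).round(1),d[2].round(1))
E
```

```text
time: 9.43
tool_pos: [527.7, 63.9, 11.9]
tool_rot: [-0.0, 0.999, -0.047, -0.004]
ft_force: [-42.3, 1.5, 44.8]
opening: 55.5
t 9.43 fil [-52.4  34.2] z 11.9 F [-42.3   1.5  44.8] op 55.5 xtool [ 0.996 -0.094 -0.009] yaw -0.094
(200, 250) [-43.1  76.3] 16.5
(300, 100) [28.2 27.3] 35.5
(360, 250) [-40.7  -4.2] 21.6
```

View pics/w9.png

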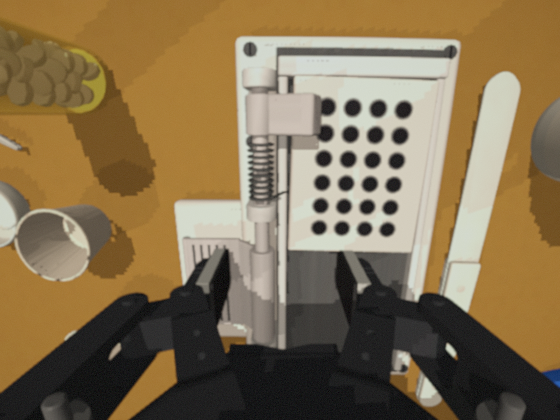

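```bash
python3 - <<'E'
from st import *
s=snap('wrist')
f=lambda u,v,z:(RF.T@(onz(s,u,v,z)[:2]-O)).round(1)
for p in [(290,250,22),(411,252,22),(325,75,22),(437,78,22),(325,75,20)]: print(p,f(*p))
cv2.imwrite('pics/c9.png',cv2.resize(s['img'][30:130,230:470,::-1],(792,330),interpolation=cv2.INTER_CUBIC))
E
```

```text
(290, 250, 22) [-40.4  30.3]
(411, 252, 22) [-41.7 -29.7]
(325, 75, 22) [38.9 16.3]
(437, 78, 22) [ 38.2 -30.9]
(325, 75, 20) [39.2 16. ]
```

View pics/c9.png

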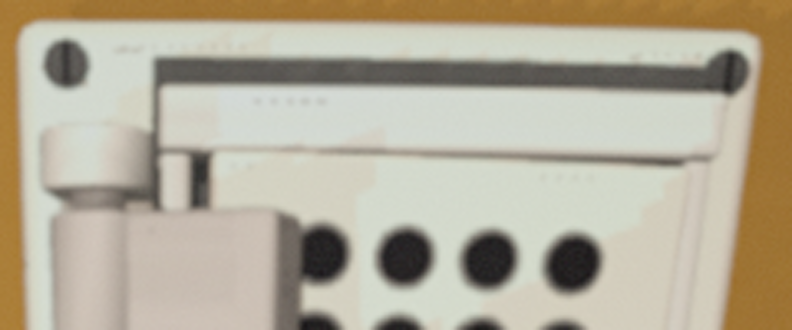

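The plate touches the stop on the left, with about a 1 mm gap at the right corner. Pushing slightly more with less press.

```bash
python3 -m jog '[[0,0,-0.005,0],[0.005,0,-0.005,0],[0.008,0,-0.005,0],[0.008,0,-0.005,0]]'; python3 st.py
python3 - <<'E'
from st import *
s=snap('wrist')
cv2.imwrite('pics/c10.png',cv2.resize(s['img'][30:130,230:470,::-1],(792,330),interpolation=cv2.INTER_CUBIC))
d=depthpt(s,200,250);print(d[2])
E
```

```text
time: 10.02
tool_pos: [527.9, 63.7, 12.0]
tool_rot: [-0.0, 0.999, -0.047, -0.007]
ft_force: [-50.7, 1.0, 37.2]
opening: 55.3
t 10.03 fil [-52.2  34. ] z 12.0 F [-50.7   1.   37.2] op 55.3 xtool [ 0.995 -0.094 -0.014] yaw -0.094
16.115968038357494
```

View pics/c10.png

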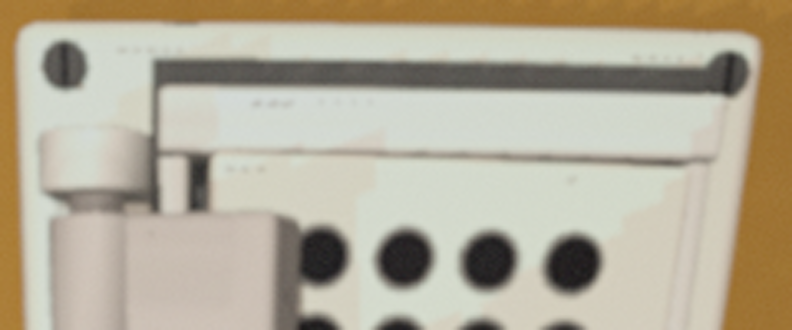

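The plate is firmly home: an extra 8 N moved it only 0.2 mm, and it is square to about 0.01–0.02 rad. I'll back off the pusher first, still pressing, then raise.

```bash
python3 -m jog '[[-0.01,0,0,0],[-0.02,0,0,0],[-0.03,0,0,0],[-0.03,0,-0.01,0],[-0.03,0,-0.03,0],[-0.03,0,-0.06,0],[-0.03,0,-0.16,0],[-0.03,0,-0.3,0],[-0.03,0,-0.4,0],[-0.03,0,-0.4,0]]'; python3 st.py
python3 - <<'E'
from st import *
s=snap('wrist')
cv2.imwrite('pics/w11.png',s['img'][...,::-1])
cv2.imwrite('pics/c11.png',cv2.resize(s['img'][0:210,200:400,::-1],(571,600),interpolation=cv2.INTER_CUBIC))
E
```

```text
time: 11.32
tool_pos: [526.0, 63.9, 135.7]
tool_rot: [0.0, 0.999, -0.047, 0.002]
ft_force: [-0.8, 0.2, -0.3]
opening: 55.1
t 11.32 fil [-54.1  34.1] z 135.7 F [-0.8  0.2 -0.3] op 55.1 xtool [ 0.996 -0.094  0.004] yaw -0.094
```

View pics/w11.png

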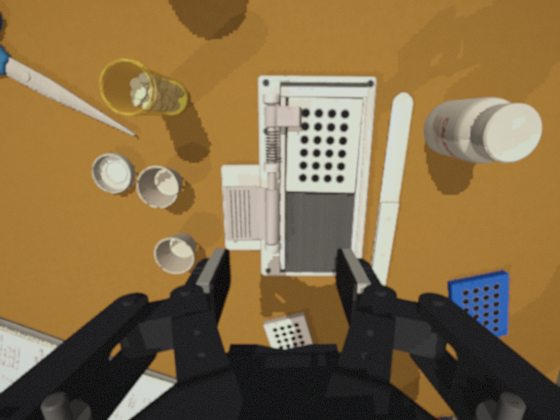

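View pics/c11.png

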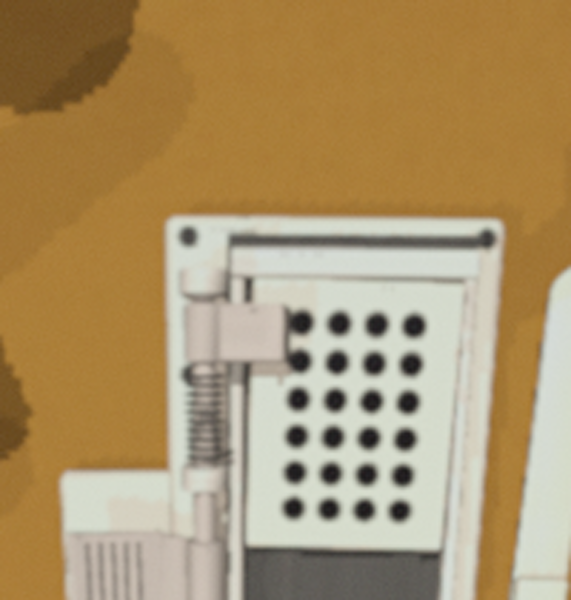

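```bash
python3 - <<'E'
from st import *
s=snap('wrist')
k=200/571; f=lambda u,v,z:(RF.T@(onz(s,200+u*k-.3,v*.35-.3,z)[:2]-O)).round(1)
for n,u,v,z in [('rearL',245,547,22),('rearR',440,551,22),('frontL',250,278,22),('frontR',464,282,22),('hole',302,323,22),('hole',414,325,22),('hole',293,508,22),('hole',400,511,22),('stop',300,278,20),('stop',478,276,20)]: print(n,f(u,v,z))
Z=[]
for p in [(330,100),(330,185),(290,118),(240,190),(240,230),(228,210),(255,210)]:
    d=depthpt(s,*p); print(p,(RF.T@(d[:2]-O)).round(1),d[2].round(1))
E
```

```text
rearL [-41.7  31.4]
rearR [-43.  -29.6]
frontL [37.3 30.1]
frontR [ 36.4 -31.4]
hole [25. 15.]
hole [ 24.5 -17.7]
hole [-29.4  16.6]
hole [-30.4 -16.4]
stop [37.5 15.6]
stop [ 38.3 -35.9]
(330, 100) [35. -5.] 22.1
(330, 185) [-36.   -7.9] 22.6
(290, 118) [20.6 28. ] 31.2
(240, 190) [-40.6  71.8] 22.2
(240, 230) [-78.8  73.5] 21.5
(228, 210) [-59.   83.3] 23.0
(255, 210) [-60.3  59.3] 18.5
```

The final view shows the plate (rows 97–192) flush at the stop within about 1 mm. Its top is at z ≈ 22, so it lies flat. The bar slope gives a joint angle of about 0.21 rad, so the nose is resting on the plate. The arm is clear and nothing else has moved. Handing in.

```bash
python3 -c "
from bench import robot
print(robot.finish_job())"; python3 st.py
```

```text
the job is handed in; nothing more can be done
None
the job is handed in; nothing more can be done
```

The plate is home against the back stop, the hold-down is clamping it, and I handed the job in at about 11.4 s. No verdict was reported.

**What I did:** I first pushed the larger white plate from filler x -64 to about -35 with the fingers shut. Then I straddled the shaft and pressed the thumb bar level (bar top measured at z 16.7). Still holding it down, I pushed the plate under the nose and against the stop. I backed the pusher off before raising, so the plate was not lifted, and moved clear.

**Last checks:**
- **Plate position:** it sits within about 1 mm of the stop, with its top at z ≈ 22, so it lies flat.
- **Hold-down:** the bar's slope puts the joint at about 0.21 rad, so the nose is resting on the plate. I did not measure the nose's force on it.
- **Robot and bystanders:** the tool reads about 0 N and is 135 mm up. The bystanders look untouched, judged by eye only.

**Disagreements:**
- **Frame offset:** from the final, higher view, x readings in the filler frame came out about 2 mm low. The stop face read 38 instead of 40, so I judged the plate relative to the stop.
- **Squareness:** estimates ranged from 0.015 to 0.035 rad, all under the 0.05 limit. A gap remains at the right-hand corner. It looked under 1 mm while I was pushing, but a rougher final reading gave nearly 2 mm.
- **Pressing force:** it peaked at 47 N on the wrist, more than the bar needs, but well under the 120 N limit.

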